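# Set a pattern board to length against the flip stop of a board trimmer

## Task

Set the pattern board to length on the trimmer: flip the red stop's flag fully down across the bed, then slide the board along the fence, under the cutter rail, against the flag and on until the flag, which slides on its pin, is solid on its setting screw and the board bears firmly on it, without forcing it and denting the board's end. Leave the board there, touching the flag and with its long edge flush along the fence. The stops are only lightly clamped, so do not shift either of them along the fence; leave the blue flag up and everything else where it is.

Things in the scene. Friction and masses are not known exactly. Their poses are not given: they have to be found in the camera images.
- trimmer: fixed board trimmer: grey bed 320 x 700 mm, its top 30 mm above the table. Origin at table height under the bed; its x points away from the robot, y along the fence in the feed direction (robot's left), z up: 'trimmer' coordinates, in mm. The bed covers x -170 to 150, y -330 to 370
- fence_face (a point): point at trimmer (90, 0, 30), at the foot of the fence's guiding face. The face is the plane trimmer x = 90, looking to the robot; the aluminium fence is 25 thick, 35 high above the bed, and runs y -320 to 55 and 125 to 360. Axes as the trimmer's
- cutter_rail (a point): point on top of the cutter rail that crosses over the bed at trimmer y 79 to 101, 14 to 34 mm above the bed, with end blocks 48 high at x -163 and 143; the board passes under it. The grey cutting head is parked on it at x -145 to -85, 70 high above the bed
- red_hinge (a point): point on the red stop's hinge pin, in the middle of its flag's 10 mm thickness. The pin lies along trimmer y, 10 mm in front of the fence face, 46 mm above the bed. The painted L-shaped flag: an arm of 10 x 10 mm section reaching 57 mm from the pin; along its outer 30 mm a paddle that, when down, hangs to 43 mm below the pin, 3 mm above the bed
- red_carriage (a joint): how far (m, + downstream) the red stop's aluminium carriage has been shifted along the fence from its setting; starts at 0. The carriage, 34 (x) x 40 (y) mm, its top 54.5 mm above the bed, carries the pin and is clamped on the fence by a black thumbscrew behind it, lightly: it holds against 14 N along the fence and slides if pushed harder
- red_tip (a point): middle of the end of the red flag's arm, 57 mm from the hinge axis
- red_face (a point): point low on the upstream (trimmer -y) face of the red paddle, where the board's end bears; when down, 42 mm in front of the pin and 6 mm above the bed. The flag slides downstream on its pin against about 1 N, at most 14 mm (how much is left is not measured, 2 to 13 mm), until solid on its brass setting screw: then 4 to 8 N is firm, over 12 N dents the board
- red_flag (a joint): angle of the red stop's flag, rad: 0 = fully raised (arm up, 15 degrees back from upright), growing as it swings toward the robot's side and down; 1.83 = fully down on its rest, arm level, paddle across the board's path. The hinge is stiff (0.1 N m) and the flag stays where it is left
- blue_hinge (a point): the same point on the blue-flagged stop, an identical stop set for another length. The two stops sit between trimmer y 165 and 310 in either order, 84 to 136 mm apart
- blue_carriage (a joint): how far (m) the blue stop has been shifted along the fence from its setting; starts at 0
- blue_flag (a joint): angle of the blue stop's flag, rad: 0 = fully raised (arm up, 15 degrees back from upright), growing as it swings toward the robot's side and down; 1.83 = fully down on its rest, arm level, paddle across the board's path. The hinge is stiff (0.1 N m) and the flag stays where it is left. It starts raised
- board_centre (a point): centre of the strip of stiff brownish-grey pattern board, 90 wide x 280 long x 8 mm thick, 0.15 to 0.25 kg, flat on the bed upstream of the red flag, not quite against the fence and slightly askew. Its y axis runs along its length in the feed direction, x across its width
- board_lead (a point): middle of the board's leading end (140 mm along the feed from its centre), at half thickness
- board_tail (a point): middle of the board's trailing end, at half thickness
- knife: bystander: wooden-handled cutting knife lying on the near part of the trimmer bed, 170 mm long, 14 high; origin under it
- weight_a: bystander: brass pattern weight with a knob, 48 mm diameter, 47 high, on the near part of the trimmer bed; origin under its centre
- weight_b: bystander: the same brass weight on the table behind the trimmer
- ruler: bystander: wooden ruler 36 x 300 x 6 mm on the table behind the trimmer; origin under its centre
- shears: bystander: steel shears with black handles, 245 mm long, on the table; origin under the pivot
- glove_form: bystander: wooden hand-shaped glove form on a round foot, 90 mm diameter, 200 high, left of the trimmer
- thread_cone: bystander: dark blue cone of thread, 62 mm diameter, 104 high, left of the trimmer

How it is judged (in metres and radians):
On the way, in this order (a step that is already met when the one before it is completed fails the run):
1. the red flag is fully down while the board is still clear of it (value of joint red_flag above 1.77 rad and y of board_lead in the frame of red_face below -0.01 m), for 0.2 s.
2. the board's end is pressed firmly (over 3 N) against the lowered red flag, which is solid on its setting screw (value of joint red_flag above 1.77 rad and contact force between board and red_flag above 3 N), for 0.05 s.
At the end, for the whole second after the job is handed in: the red flag is fully down (joint over 1.77 rad); the board lies flat and at rest on the bed, its leading end within 1.8 mm of the red flag's paddle, its long edge within 2 mm of the fence at both ends (and within 0.015 rad of parallel); the blue flag is still up (below 0.35 rad) (value of joint red_flag above 1.77 rad and y of board_lead in the frame of red_face between -0.0018 and 0.0015 m and x of board_lead in the frame of trimmer between 0.043 and 0.047 m and x of board_tail in the frame of trimmer between 0.043 and 0.047 m and angle between the y axis of board_centre and the y axis of trimmer, either way round below 0.015 rad and z of board_centre in the frame of trimmer between 0.032 and 0.036 m and value of joint blue_flag below 0.35 rad and linear speed of board below 0.005 m/s); the robot touches nothing.
It fails at once if the red stop is shifted more than 1.5 mm along the fence (value of joint red_carriage above 0.0015 m or value of joint red_carriage below -0.0015 m).
It fails at once if the blue stop is shifted more than 1.5 mm along the fence (value of joint blue_carriage above 0.0015 m or value of joint blue_carriage below -0.0015 m).
It fails at once if the board is forced against the red flag with more than 12 N (contact force between board and red_flag above 12 N).
It fails at once if the blue flag is flipped (past 0.6 rad) (value of joint blue_flag above 0.6 rad).
It fails at once if a bystander (knife, weights, ruler, shears, glove form, thread cone) is moved more than 15 mm (distance of any of shears, knife, weight_a, weight_b, ruler, glove_form, thread_cone from where it was at the start of the episode above 0.015 m).
It also fails if it takes over 72 s, if anything falls off the work surface, if the arm or the gripper's body presses on something with over 40 N, if the wrist force passes 120 N, or if a joint passes its speed limit or range.

## Robot

A 6-joint arm with a two-finger parallel gripper is mounted at the origin on the work surface. World frame = base frame: x ahead of the robot, y to its left, z up, the work surface at z = 0. Lengths are in mm, angles in rad, forces in N, time in s.
With the tool pointing down it reaches from about 350 to 775 mm from the base axis. Payload 7.3 kg.
Tool frame: the origin (TCP) lies midway between the tips of the shut fingers; the grasp point (between the pads) lies 19 mm behind it; z points along the fingers, x is the direction in which the jaws open and shut, and the axes are right-handed (so a half turn about z gives the same grasp; the last joint's range is limited). The gripper opens to 92 mm and grips with 3 to 60 N. Pads are 19 mm wide; open, the fingers measure 130 mm over their backs; the gripper's body (75 mm by 190 mm) begins 47 mm behind the grasp point.
Start: joints at [-1.444, 0.342, 1.524, -0, 1.275, -0.146], TCP at [141.472, -505.599, 226.741] pointing down, gripper open.
Joint ranges: [-2.53, 2.53], [-0.77, 2.02], [0.04, 2.7], [-1, 4.14], [0.28, 2.66], [-3.11, 3.11]. Speed limits (rad/s): [2.57, 2.57, 3.14, 3.14, 3.14, 3.14].

## Interface

Orientations are given as [roll, pitch, yaw] about the fixed x, y, z axes, in that order (R = Rz(yaw) Ry(pitch) Rx(roll)).
In Python, from plant import bot gives the robot as it stands.
- The arm moves only by the shell command python3 -m pendant 'ROWS' [OPENING]. ROWS is JSON, a list of rows, each an object with "linear": the shift along the world's x, y, z in mm, a list of three; "twist": the turn about the world's z in degrees. In form: [{"linear": [x, y, z], "twist": twist}, ...]. A call has 1 to 20 rows; each row is the pose to reach, as a shift and turn from the pose commanded when the call began; what a row does not reach only later rows make up. A row lasts 1/8 s, in which the tool goes at most 62.5 mm and 10.7 degrees, less where a joint would pass 70% of its speed; a pose out of reach is approached as far as the arm can. A call with a gripper value outside its range is refused whole. OPENING is the closure in counts, from 0 (fully open) to 255 (shut), set as the call begins (- or left out, the last holds). The fingers move at their own pace and stop on an object; the grip force is fixed at half the most. Time passes only in rows, so rows that repeat a pose let the fingers close. It gives the time, the measured TCP pose, the force and the opening at its end, in the units of the state.
- bot.get_obs(): the state, without advancing time (a new reading comes with each control period).
- bot.capture(name): name is "scene" or "top" or "wrist"; returns a dict with "frame" (480x640x3 uint8, blue, green, red), "z_map" (480x640 float32, mm along the optical axis (not along the pixel's ray), 0 where there is no reading), "fx", "fy", "cx", "cy" (pixels), "k1" (the pictures are not rectified: a ray, as slopes to the right and down, at radius r is drawn at 1 + k1 r^2 times it, then the intrinsics apply), "rvec" (rotation vector, rad) and "tvec" (3), from world to camera coordinates, as OpenCV has them. Camera axes: x right, y down, z forward; pixel columns grow to the right and rows downward; lengths in mm; the calibration is good to about 2 mm. A picture is of the moment at which its call begins.
- bot.close_job(): hands the job in, once; it reports no verdict.
The state is a dict: "time": time; "joint_positions": joint angles; "dq": joint speeds; "tau": joint torques, N m; "tool_pos": TCP position; "tcp_rot": TCP orientation; "contact_force": force on the tool from outside, world axes, zero at the start; "moment": the same for the moment, N m; "grip_width": finger opening in mm.
Only numpy, scipy, OpenCV 4.12 (cv2) and the standard library are available. Lean on these libraries where they do the work, as an engineer would, in place of code of your own. Each camera call takes 0.05 s, during which the arm holds its last target. There are 200 camera calls.

## Working session

There is one attempt and no reset: what is moved stays moved. The work goes in short steps, Python scripts to look and compute and a shell command to move; the robot and the scene stay as the last step left them, time stands still between calls to the robot, and variables do not carry over. Pictures are saved under pics/ and viewed, about 8 in all and at most 12, crops included, and the job is handed in when it is done.

```bash
mkdir -p pics; ls; cat > h.py <<'E'
import numpy as np, cv2
from plant import bot
def cap(n):
    c=bot.capture(n); c['R']=cv2.Rodrigues(np.array(c['rvec'],float))[0]; c['t']=np.array(c['tvec'],float).ravel(); return c
def K(c): return np.array([[c['fx'],0,c['cx']],[0,c['fy'],c['cy']],[0,0,1.]])
def D(c): return np.array([c['k1'],0,0,0,0.])
def rays(c,uv):
    p=cv2.undistortPoints(np.array(uv,float).reshape(-1,1,2),K(c),D(c)).reshape(-1,2)
    return np.c_[p,np.ones(len(p))]
def onplane(c,uv,z):
    d=rays(c,uv)@c['R']; o=-c['R'].T@c['t']
    return o+d*((z-o[2])/d[:,2])[:,None]
def cloud(c):
    v,u=np.mgrid[0:480,0:640]; uv=np.c_[u.ravel(),v.ravel()]
    p=rays(c,uv)*c['z_map'].reshape(-1,1)
    return ((p-c['t'])@c['R']).reshape(480,640,3)
def proj(c,P): return cv2.projectPoints(np.array(P,float).reshape(-1,1,3),np.array(c['rvec'],float),c['t'],K(c),D(c))[0].reshape(-1,2)
E
python3 - <<'E'
from h import *
for n in ['scene','top']:
    c=cap(n); cv2.imwrite(f'pics/{n}0.png',c['frame']); print(n,-c['R'].T@c['t'],c['k1'],(c['z_map']>0).mean())
o=bot.get_obs(); print(o)
E
```

```text
pics
scene [1281.46573421 -999.95158994 1047.5196885 ] -0.1439448351400686 0.9807649739583333
top [ 451.11355414   17.5972077  1803.50110267] 0.039288031317104614 0.99607421875
{'time': 0.1, 'joint_positions': array([-1.44401332e+00,  3.42620243e-01,  1.52488416e+00,  1.55251017e-06,
        1.27543705e+00, -1.46021330e-01]), 'dq': array([-0.00068535, -0.00309821, -0.00255872, -0.00073153,  0.00063216,
       -0.0006992 ]), 'tau': array([ 4.05350802e-04, -4.32006776e+01, -2.44692349e+01,  7.17993546e-02,
        5.25965681e-02, -5.92065226e-05]), 'tool_pos': array([ 141.4177918 , -505.22331484,  226.14453101]), 'tcp_rot': array([-3.14139493e+00,  1.33423641e-03, -1.29799231e+00]), 'contact_force': array([-0.15273277,  0.20884909,  0.05560802]), 'moment': array([-0.03710097,  0.01843552, -0.0041254 ]), 'grip_width': 91.83242240014673}
```

View pics/top0.png

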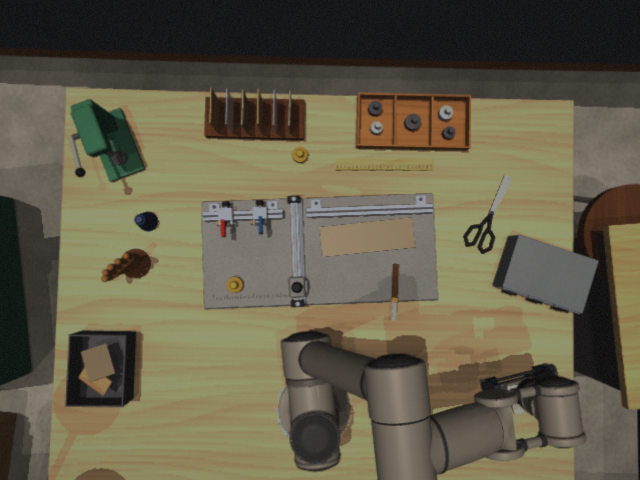

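View pics/scene0.png

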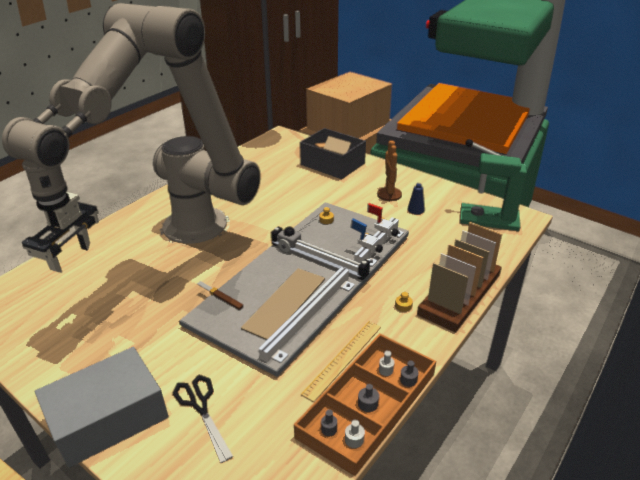

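The top view shows the trimmer bed spanning pixels (203,195)–(438,308). The red stop is at (223,222), the blue at (260,218), the board at (320–415, 222–255) upstream of the rail at column 297, the knife at (395,290) and the weight at (235,284). The scene view shows both flags raised. Next I'll measure.

```bash
cat > m.py <<'E'
from h import *
c=cap('top'); P=cloud(c); hsv=cv2.cvtColor(c['frame'],cv2.COLOR_BGR2HSV)
roi=np.zeros((480,640),bool); roi[185:318,195:445]=1
z=P[...,2]
bed=roi&(z>20)
bed=cv2.morphologyEx(bed.astype(np.uint8),cv2.MORPH_OPEN,np.ones((5,5)))
pts=P[bed>0][:,:2].astype(np.float32)
low=P[(bed>0)&(z>24)&(z<36)]; print('bed z',np.median(low[:,2]))
r=cv2.minAreaRect(pts); print('rect',r)
# bed outline via contour rays at z=30
cn=max(cv2.findContours(bed,0,1)[0],key=cv2.contourArea)
w=onplane(c,cn.reshape(-1,2),30)[:,:2].astype(np.float32); r2=cv2.minAreaRect(w); print('rect2',r2)
# fence angle: ridge points z 58..70
f=P[roi&(z>58)&(z<70)]; 
f=f[(f[:,1]<-30)&(f[:,0]>np.median(low[:,0])+40)]; vx,vy,x0,y0=cv2.fitLine(f[:,:2].astype(np.float32),cv2.DIST_HUBER,0,.01,.01).ravel(); print('fence dir deg',np.degrees(np.arctan2(-vx,vy))%180,'mid',x0,y0,len(f))
def report(n,m,zz=None):
    m=m&roi; q=P[m]; print(n,m.sum(),'med',np.median(q,0).round(1),'min',q.min(0).round(1),'max',q.max(0).round(1))
H,S,V=cv2.split(hsv)
red=((H<6)|(H>174))&(S>170)&(V>70); blue=(H>100)&(H<125)&(S>120)&(V>60)
report('red',red); report('blue',blue)
# board
roi[:]=0; roi[210:265,310:425]=1
bm=((S>60)&(H>8)&(H<25)&(V>110)&roi).astype(np.uint8)
bm=cv2.morphologyEx(bm,cv2.MORPH_OPEN,np.ones((5,5)))
cb=max(cv2.findContours(bm,0,1)[0],key=cv2.contourArea)
rb=cv2.minAreaRect(onplane(c,cb.reshape(-1,2),38)[:,:2].astype(np.float32)); print('board',rb,cv2.boxPoints(rb).round(1).tolist(), 'z',np.median(P[bm>0][:,2]))
E
python3 m.py
```

```text
bed z 30.81814074007184
rect ((450.67486572265625, -6.107269287109375), (368.5716857910156, 704.0612182617188), 3.081873655319214)
rect2 ((473.66619873046875, -5.27960205078125), (331.5035705566406, 700.8113403320312), 3.3630685806274414)
fence dir deg 3.2344666 mid 596.242 -185.71663 737
red 50 med [531.6 269.  132.8] min [508.5 265.6 116. ] max [551.1 275.4 142. ]
blue 48 med [541.7 164.3 134.8] min [519.1 160.9  79.2] max [561.6 168.  142.2]
board ((515.6646728515625, -147.66741943359375), (88.85989379882812, 278.5915222167969), 7.271401405334473) [[454.0, -15.100000381469727], [489.20001220703125, -291.5], [577.4000244140625, -280.20001220703125], [542.0999755859375, -3.9000000953674316]] z 38.368058881938424
```

Measured trimmer pose: origin about (484,-25), yaw 3.3°. The red hinge is at about world (548,269), the blue stop at trimmer y 185. The board lead is at trimmer (15,14), askew by 4°. I'm moving to behind the red flag with the fingers shut.

```bash
python3 -m pendant '[{"linear":[44,36,10],"twist":5},{"linear":[88,73,20],"twist":10},{"linear":[132,110,30],"twist":20},{"linear":[176,146,30],"twist":30},{"linear":[220,183,30],"twist":40},{"linear":[264,220,30],"twist":50},{"linear":[308,256,30],"twist":60},{"linear":[324,314,30],"twist":70},{"linear":[340,372,30],"twist":77.7},{"linear":[356,430,30],"twist":77.7},{"linear":[372,488,30],"twist":77.7},{"linear":[388,546,30],"twist":77.7},{"linear":[405,604,30],"twist":77.7},{"linear":[421,662,30],"twist":77.7},{"linear":[437,720,30],"twist":77.7},{"linear":[453.5,777.6,30],"twist":77.7},{"linear":[453.5,777.6,30],"twist":77.7},{"linear":[453.5,777.6,30],"twist":77.7}]' 255
python3 - <<'E'
from h import *
c=cap('wrist'); cv2.imwrite('pics/w1.png',c['frame']); P=cloud(c); print(-c['R'].T@c['t'])
H,S,V=cv2.split(cv2.cvtColor(c['frame'],cv2.COLOR_BGR2HSV))
m=((H<6)|(H>174))&(S>170)&(V>50)&(P[...,2]>60)
q=P[m]; print(len(q), np.percentile(q,[2,50,98],axis=0).round(1))
t=q[q[:,2]>120]; print(np.percentile(t,[2,50,98],axis=0).round(1))
E
```

```text
time: 2.4
tool_pos: [594.7, 271.7, 256.0]
tcp_rot: [3.141, 0.001, 0.059]
contact_force: [-0.0, -0.2, -0.6]
grip_width: 0.4
[589.49432519 340.78015441 413.75247479]
1364 [[506.9 267.7  96. ]
 [531.  275.1 132.6]
 [551.7 278.7 134.8]]
[[506.8 267.6 122.2]
 [529.4 273.8 132.9]
 [551.7 278.5 134.9]]
```

View pics/w1.png

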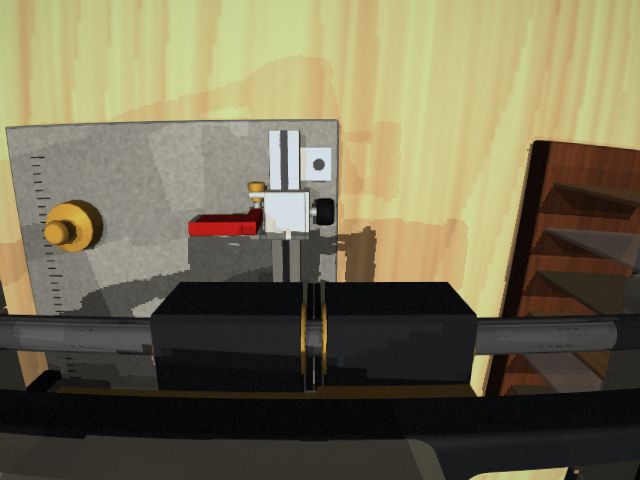

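The wrist view shows the red flag at (190–262, 222), the brass setting screw at (257,187), the carriage at (287,212) and the thumbscrew behind it at (322,211). The flag lies about 4 mm further downstream than my finger line, so I'm shifting +4 in y before I lower.

```bash
python3 -m pendant '[{"linear":[0,4,-45]},{"linear":[0,4,-90]},{"linear":[0,4,-130]},{"linear":[0,4,-146]},{"linear":[0,4,-146]},{"linear":[0,4,-146]}]'
python3 -m pendant '[{"linear":[-12,-0.7,0],"twist":0},{"linear":[-22,-1.3,0],"twist":0},{"linear":[-32,-1.8,0],"twist":0},{"linear":[-42,-2.4,0],"twist":0},{"linear":[-52,-3,-1],"twist":0},{"linear":[-60,-3.4,-3],"twist":0},{"linear":[-68,-3.9,-5],"twist":0},{"linear":[-68,-3.9,-5],"twist":0}]'
python3 - <<'E'
from h import *
for n in ['scene','wrist']:
    c=cap(n); P=cloud(c); cv2.imwrite(f'pics/{n}2.png',c['frame'])
    H,S,V=cv2.split(cv2.cvtColor(c['frame'],cv2.COLOR_BGR2HSV))
    m=((H<6)|(H>174))&(S>170)&(V>50)&(P[...,2]>40)&(abs(P[...,0]-530)<60)&(abs(P[...,1]-270)<40)
    q=P[m]; print(n,len(q), np.percentile(q,[2,50,98],axis=0).round(1) if len(q) else '')
E
```

```text
time: 3.45
tool_pos: [526.4, 268.2, 251.6]
tcp_rot: [3.141, 0.0, 0.059]
contact_force: [-0.7, -0.5, -0.0]
grip_width: 0.1
scene 104 [[514.7 259.2  91.3]
 [536.8 265.5 119.2]
 [553.6 273.3 134.8]]
wrist 1422 [[506.7 267.2  95.6]
 [530.1 275.  132.8]
 [550.9 278.5 134.8]]schema error: expected keys linear, twist
```

The first call was refused because `twist` was missing, so the push happened harmlessly in the air. I'll go back and redo it.

```bash
python3 -m pendant '[{"linear":[35,4,0],"twist":0},{"linear":[68,7.9,0],"twist":0},{"linear":[68,7.9,-45],"twist":0},{"linear":[68,7.9,-90],"twist":0},{"linear":[68,7.9,-130],"twist":0},{"linear":[68,7.9,-141],"twist":0},{"linear":[68,7.9,-141],"twist":0}]'
```

```text
time: 4.42
tool_pos: [595.3, 276.1, 110.9]
tcp_rot: [3.142, -0.0, 0.058]
contact_force: [-0.1, -0.3, 0.7]
grip_width: 0.2
```

```bash
python3 -m pendant '[{"linear":[-12,-0.7,0],"twist":0},{"linear":[-22,-1.3,0],"twist":0},{"linear":[-32,-1.8,0],"twist":0},{"linear":[-42,-2.4,0],"twist":0},{"linear":[-52,-3,-1],"twist":0},{"linear":[-60,-3.4,-3],"twist":0},{"linear":[-68,-3.9,-5],"twist":0},{"linear":[-68,-3.9,-5],"twist":0}]'
python3 - <<'E'
from h import *
for n in ['scene','wrist']:
    c=cap(n); P=cloud(c); cv2.imwrite(f'pics/{n}3.png',c['frame'])
    H,S,V=cv2.split(cv2.cvtColor(c['frame'],cv2.COLOR_BGR2HSV))
    m=((H<6)|(H>174))&(S>170)&(V>50)&(P[...,2]>34)&(abs(P[...,0]-530)<60)&(abs(P[...,1]-270)<40)
    q=P[m]; print(n,len(q), np.percentile(q,[2,50,98],axis=0).round(1) if len(q) else '')
E
```

```text
time: 5.42
tool_pos: [525.9, 272.0, 105.4]
tcp_rot: [3.141, 0.002, 0.058]
contact_force: [0.0, 0.1, 0.7]
grip_width: 0.4
scene 69 [[490.9 257.9  72. ]
 [506.8 263.6  89.7]
 [540.  269.9 104.4]]
wrist 83 [[475.8 272.   82.3]
 [540.6 276.7  84.9]
 [545.  278.   89. ]]
```

View pics/wrist3.png

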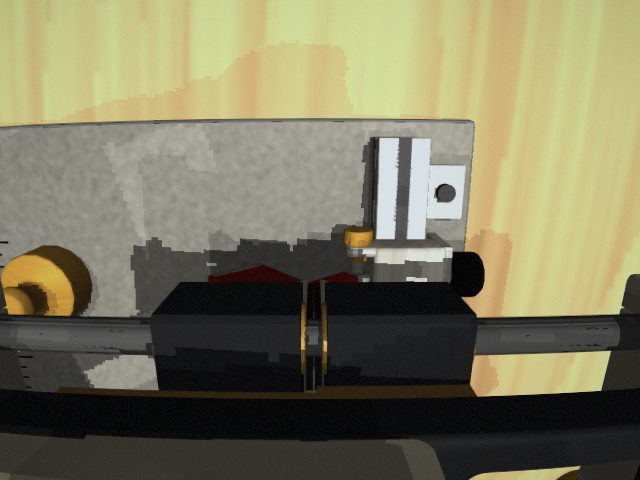

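The flag is partway down under the finger (red visible at (255,272)). Now I'll move out over the arm's tip and press down.

```bash
python3 -m pendant '[{"linear":[-8,-0.5,-2],"twist":0},{"linear":[-16,-1,-4],"twist":0},{"linear":[-22,-1.3,-8],"twist":0},{"linear":[-22,-1.3,-13],"twist":0},{"linear":[-22,-1.3,-18],"twist":0},{"linear":[-22,-1.3,-21],"twist":0},{"linear":[-22,-1.3,-22],"twist":0},{"linear":[-22,-1.3,-22],"twist":0}]'
python3 -m pendant '[{"linear":[0,0,-1],"twist":0},{"linear":[0,0,-1.5],"twist":0},{"linear":[0,0,-2],"twist":0},{"linear":[0,0,-2.5],"twist":0},{"linear":[0,0,-2.5],"twist":0}]'
```

```text
time: 6.52
tool_pos: [505.1, 270.8, 83.6]
tcp_rot: [3.141, -0.0, 0.058]
contact_force: [1.0, 0.0, 0.5]
grip_width: 0.3
time: 7.15
tool_pos: [505.0, 270.8, 81.3]
tcp_rot: [3.142, -0.0, 0.058]
contact_force: [-0.4, -0.2, 2.1]
grip_width: 0.4
```

```bash
python3 -m pendant '[{"linear":[0,0,-0.5],"twist":0},{"linear":[0,0,-1],"twist":0},{"linear":[0,0,-1],"twist":0}]'
python3 -m pendant '[{"linear":[0,0,-0.5],"twist":0},{"linear":[0,0,-1],"twist":0},{"linear":[0,0,-1],"twist":0}]'
```

```text
time: 7.52
tool_pos: [505.0, 270.8, 80.7]
tcp_rot: [-3.142, -0.0, 0.058]
contact_force: [-1.7, -0.4, 5.7]
grip_width: 0.3
time: 7.9
tool_pos: [505.0, 270.9, 80.2]
tcp_rot: [-3.141, -0.001, 0.058]
contact_force: [-3.3, -1.8, 10.2]
grip_width: 0.3
```

The force climbs at z≈80.5, about the expected 81 (flag on its rest). I'll lift and check.

```bash
python3 -m pendant '[{"linear":[0,0,10],"twist":0},{"linear":[0,0,60],"twist":0},{"linear":[0,0,120],"twist":0},{"linear":[0,-60,130],"twist":0},{"linear":[0,-120,130],"twist":-10},{"linear":[-15,-180,130],"twist":-20},{"linear":[-30,-240,130],"twist":-30},{"linear":[-45,-300,130],"twist":-40},{"linear":[-59,-360,130],"twist":-50},{"linear":[-59,-413,130],"twist":-60},{"linear":[-59,-413,130],"twist":-70},{"linear":[-59,-413,130],"twist":-80},{"linear":[-59,-413,130],"twist":-90},{"linear":[-59,-413,130],"twist":-90},{"linear":[-59,-413,130],"twist":-90}]' 89
cat > t.py <<'E'
from h import *
ps=np.radians(3.3); T0=np.array([484.2,-24.7]); Rt=np.array([[np.cos(ps),-np.sin(ps)],[np.sin(ps),np.cos(ps)]])
def tr(p): return (np.asarray(p)[...,:2]-T0)@Rt
def wo(p): return np.asarray(p)@Rt.T+T0
def flags(c):
    P=cloud(c); H,S,V=cv2.split(cv2.cvtColor(c['frame'],cv2.COLOR_BGR2HSV))
    for n,m in (('red',((H<6)|(H>174))),('blue',(H>100)&(H<125))):
        m=m&(S>120)&(V>40)&(P[...,2]>31)&(abs(P[...,0]-530)<70)&(abs(P[...,1]-230)<90)
        q=P[m]
        if len(q): q=np.c_[tr(q),q[:,2]]; print(n,len(q),'trimmer pctl 2/50/98',np.percentile(q,[2,50,98],axis=0).round(1).tolist())
E
python3 - <<'E'
from t import *
for n in ['top','scene']: 
    c=cap(n); cv2.imwrite(f'pics/{n}4.png',cv2.resize(c['frame'][190:310,340:440] if n=='scene' else c['frame'][190:310,195:300],None,fx=5,fy=5)); print(n); flags(c)
E
```

```text
time: 9.78
tool_pos: [446.0, -142.2, 209.3]
tcp_rot: [-3.142, -0.0, -1.509]
contact_force: [0.0, -0.4, -0.0]
grip_width: 60.0
top
red 74 trimmer pctl 2/50/98 [[25.6, 288.0, 45.9], [46.2, 291.5, 80.3], [72.4, 298.2, 87.7]]
blue 49 trimmer pctl 2/50/98 [[45.7, 182.0, 96.6], [68.5, 185.3, 135.8], [88.0, 188.9, 142.1]]
scene
red 94 trimmer pctl 2/50/98 [[28.2, 281.1, 38.1], [47.3, 287.2, 72.8], [71.8, 293.2, 82.7]]
blue 119 trimmer pctl 2/50/98 [[52.1, 174.9, 92.7], [73.3, 180.4, 124.4], [91.8, 187.7, 137.6]]
```

View pics/scene4.png

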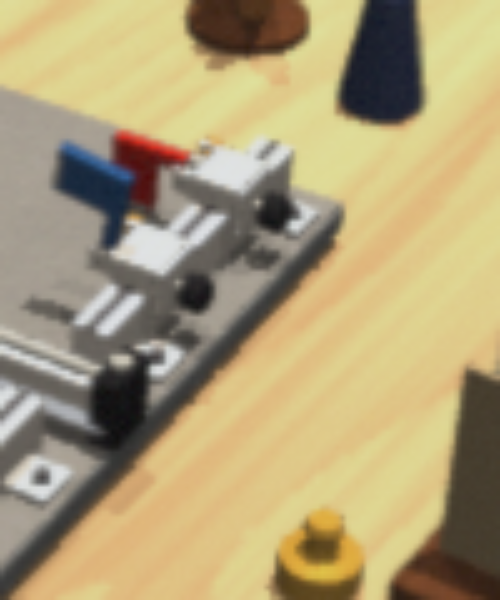

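The crop shows the red arm level with its paddle down at (135,175) and the blue flag still up at (95,180). Next I'll square the board against the fence, using two open fingers on its near edge.

```bash
python3 -m pendant '[{"linear":[0,0,-60],"twist":0},{"linear":[0,0,-120],"twist":0},{"linear":[0,0,-165],"twist":0},{"linear":[0,0,-175.7],"twist":0},{"linear":[0,0,-175.7],"twist":0}]'
python3 -m pendant '[{"linear":[4,0.2,0],"twist":0},{"linear":[8,0.5,0],"twist":0},{"linear":[12,0.7,0],"twist":0},{"linear":[16,0.9,0],"twist":0},{"linear":[20,1.1,0],"twist":0},{"linear":[24,1.4,0],"twist":0},{"linear":[28,1.6,0],"twist":0},{"linear":[28,1.6,0],"twist":0}]'
python3 - <<'E'
from t import *
c=cap('top'); H,S,V=cv2.split(cv2.cvtColor(c['frame'],cv2.COLOR_BGR2HSV)); P=cloud(c)
m=((S>60)&(H>8)&(H<25)&(V>90)&(P[...,2]>33.5)&(P[...,2]<45)); m[:205]=0;m[268:]=0;m[:,:306]=0;m[:,430:]=0
m=cv2.morphologyEx(m.astype(np.uint8),cv2.MORPH_OPEN,np.ones((5,5)))
cb=max(cv2.findContours(m,0,1)[0],key=cv2.contourArea)
w=tr(onplane(c,cb.reshape(-1,2),38)).astype(np.float32); r=cv2.minAreaRect(w); print(r,cv2.boxPoints(r).round(1).tolist())
E
```

```text
time: 10.5
tool_pos: [446.4, -142.4, 33.9]
tcp_rot: [-3.142, -0.0, -1.512]
contact_force: [0.1, 0.3, 1.4]
grip_width: 60.1
time: 11.5
tool_pos: [474.8, -140.7, 33.5]
tcp_rot: [-3.14, -0.001, -1.513]
contact_force: [0.4, -0.8, -0.1]
grip_width: 59.9Traceback (most recent call last):
  File "<stdin>", line 5, in <module>
ValueError: max() iterable argument is empty
```

```bash
python3 -m pendant '[{"linear":[2,0.1,0],"twist":0},{"linear":[4,0.2,0],"twist":0},{"linear":[5,0.3,0],"twist":0},{"linear":[5,0.3,0],"twist":0}]'
python3 -m pendant '[{"linear":[1,0.1,0],"twist":0},{"linear":[2,0.1,0],"twist":0},{"linear":[2,0.1,0],"twist":0}]'
python3 - <<'E'
from t import *
c=cap('top'); cv2.imwrite('pics/top5.png',cv2.resize(c['frame'][180:320,190:450],None,fx=3,fy=3))
E
```

```text
time: 12.05
tool_pos: [479.1, -140.3, 33.5]
tcp_rot: [-3.141, -0.0, -1.513]
contact_force: [-1.0, -0.1, -0.0]
grip_width: 60.2
time: 12.42
tool_pos: [480.7, -140.3, 33.5]
tcp_rot: [3.141, -0.0, -1.512]
contact_force: [-3.3, -1.4, 1.2]
grip_width: 59.9
```

View pics/top5.png

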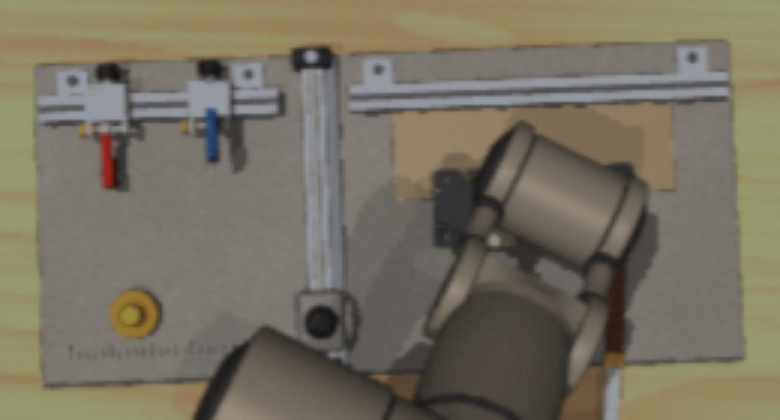

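The picture shows the board's far edge along the fence at (395–672, ~105). A bit more pressure to confirm it's seated, then back off.

```bash
python3 -m pendant '[{"linear":[0.5,0,0],"twist":0},{"linear":[1,0.1,0],"twist":0},{"linear":[1,0.1,0],"twist":0}]'
python3 -m pendant '[{"linear":[0.5,0,0],"twist":0},{"linear":[0.5,0,0],"twist":0}]'
```

```text
time: 12.85
tool_pos: [480.9, -140.2, 33.4]
tcp_rot: [3.139, 0.0, -1.512]
contact_force: [-7.0, -2.3, 2.3]
grip_width: 59.9
time: 13.1
tool_pos: [480.9, -140.2, 33.4]
tcp_rot: [3.138, 0.0, -1.512]
contact_force: [-8.0, -3.0, 4.8]
grip_width: 59.9
```

The board is seated: 8 N at the predicted position. Next I'll go behind the tail.

```bash
python3 -m pendant '[{"linear":[-6,-0.3,0],"twist":0},{"linear":[-15,-1,10],"twist":0},{"linear":[-15,-1,60],"twist":0},{"linear":[0,-30,100],"twist":10},{"linear":[20,-80,100],"twist":20},{"linear":[40,-130,100],"twist":30},{"linear":[62,-182,100],"twist":40},{"linear":[62,-182,100],"twist":50},{"linear":[62,-182,100],"twist":60},{"linear":[62,-182,100],"twist":70},{"linear":[62,-182,100],"twist":80},{"linear":[62,-182,100],"twist":90},{"linear":[62,-182,100],"twist":90},{"linear":[62,-182,100],"twist":90}]' 172
cat > b.py <<'E'
from t import *
def board(c):
    H,S,V=cv2.split(cv2.cvtColor(c['frame'],cv2.COLOR_BGR2HSV)); P=cloud(c); T=tr(P.reshape(-1,3)).reshape(480,640,2)
    m=(S>50)&(H>5)&(H<28)&(V>60)&(T[...,0]>-25)&(T[...,0]<93)&(T[...,1]>-325)&(T[...,1]<330)&(P[...,2]<55)&(P[...,2]>25)
    m=cv2.morphologyEx(m.astype(np.uint8),cv2.MORPH_OPEN,np.ones((3,3)))
    cs=[k for k in cv2.findContours(m,0,1)[0] if cv2.contourArea(k)>60]
    w=tr(onplane(c,np.concatenate(cs).reshape(-1,2),38)).astype(np.float32); r=cv2.minAreaRect(w)
    print('board centre',np.round(r[0],1),'size',np.round(r[1],1),'angle',round(r[2],2),'corners',cv2.boxPoints(r).round(1).tolist())
E
python3 -c "
from b import *
board(cap('top'))"
```

```text
time: 14.85
tool_pos: [544.5, -322.1, 134.0]
tcp_rot: [3.141, -0.001, 0.055]
contact_force: [0.1, -0.7, 0.3]
grip_width: 29.8
board centre [  44.9 -127.3] size [ 89.9 279.4] angle 0.03 corners [[-0.10000000149011612, 12.300000190734863], [0.10000000149011612, -267.0], [89.9000015258789, -267.0], [89.80000305175781, 12.399999618530273]]
```

The board measures flush: x 0–90, angle 0.03°, lead at y 12–13, tail at y −267. Lowering and feeding.

```bash
python3 -m pendant '[{"linear":[0,0,-50],"twist":0},{"linear":[0,0,-90],"twist":0},{"linear":[0,0,-100.5],"twist":0},{"linear":[0,0,-100.5],"twist":0},{"linear":[-0.5,8,-100.5],"twist":0},{"linear":[-1,16,-100.5],"twist":0},{"linear":[-1.2,20,-100.5],"twist":0},{"linear":[-1.2,22,-100.5],"twist":0},{"linear":[-1.3,24,-100.5],"twist":0},{"linear":[-1.4,26,-100.5],"twist":0},{"linear":[-1.5,28,-100.5],"twist":0},{"linear":[-1.6,30,-100.5],"twist":0}]'
python3 -m pendant '[{"linear":[-0.3,5,0],"twist":0},{"linear":[-0.7,12,0],"twist":0},{"linear":[-1,20,0],"twist":0},{"linear":[-1.5,30,0],"twist":0},{"linear":[-2,40,0],"twist":0},{"linear":[-2.5,50,0],"twist":0},{"linear":[-3,60,0],"twist":0},{"linear":[-3.5,70,0],"twist":0},{"linear":[-4,80,0],"twist":0},{"linear":[-4.5,90,0],"twist":0},{"linear":[-5,98,0],"twist":0},{"linear":[-5.2,104,0],"twist":0},{"linear":[-5.4,108,0],"twist":0},{"linear":[-5.5,110,0],"twist":0}]'
python3 -c "
from b import *
c=cap('top');board(c);print(tr(bot.get_obs()['tool_pos']))
cv2.imwrite('pics/top6.png',cv2.resize(c['frame'][180:320,190:450],None,fx=3,fy=3))"
```

```text
time: 16.4
tool_pos: [543.0, -292.4, 33.3]
tcp_rot: [3.141, -0.001, 0.058]
contact_force: [-0.2, -3.3, 2.3]
grip_width: 29.5
time: 18.15
tool_pos: [536.9, -181.6, 32.9]
tcp_rot: [-3.141, 0.001, 0.059]
contact_force: [-2.4, -4.7, 2.7]
grip_width: 30.0
board centre [44.8  7.1] size [245.3  89.9] angle 89.98 corners [[-0.20000000298023224, -115.5], [89.5999984741211, -115.5], [89.69999694824219, 129.8000030517578], [-0.10000000149011612, 129.8000030517578]]
[  43.52794343 -159.525073  ]
```

The board stays flush and its lead is at y=130, already through the rail. I'm continuing with no lateral bias.

```bash
python3 -m pendant '[{"linear":[-0.6,6,0],"twist":0},{"linear":[-1,14,0],"twist":0},{"linear":[-1.5,23,0],"twist":0},{"linear":[-2,32,0],"twist":0},{"linear":[-2.6,42,0],"twist":0},{"linear":[-3.2,52,0],"twist":0},{"linear":[-3.8,62,0],"twist":0},{"linear":[-4.4,72,0],"twist":0},{"linear":[-5,82,0],"twist":0},{"linear":[-5.6,92,0],"twist":0},{"linear":[-6.1,100,0],"twist":0},{"linear":[-6.6,108,0],"twist":0},{"linear":[-7.1,116,0],"twist":0},{"linear":[-7.5,122,0],"twist":0},{"linear":[-7.8,127,0],"twist":0},{"linear":[-8,131,0],"twist":0},{"linear":[-8.1,134,0],"twist":0},{"linear":[-8.2,136,0],"twist":0},{"linear":[-8.3,138,0],"twist":0}]'
cat > s.py <<'E'
from b import *
c=cap('top');board(c);flags(c);o=bot.get_obs();print('tcp',tr(o['tool_pos']).round(2),o['contact_force'].round(2),(Rt.T@o['contact_force'][:2]).round(2))
E
python3 s.py
```

```text
time: 20.58
tool_pos: [529.1, -44.1, 33.1]
tcp_rot: [3.141, -0.0, 0.058]
contact_force: [0.1, -1.1, 0.0]
grip_width: 29.8
board centre [ 44.8 157. ] size [220.5  90. ] angle 89.79 corners [[-0.6000000238418579, 47.0], [89.4000015258789, 46.599998474121094], [90.19999694824219, 267.1000061035156], [0.20000000298023224, 267.3999938964844]]
red 74 trimmer pctl 2/50/98 [[24.3, 288.2, 46.7], [45.2, 291.7, 79.9], [72.4, 297.3, 90.7]]
blue 43 trimmer pctl 2/50/98 [[45.6, 182.1, 96.4], [71.4, 185.0, 135.5], [88.3, 188.5, 144.4]]
tcp [ 43.69 -21.73] [ 1.26 -0.98 -0.75] [ 1.2  -1.05]
```

```bash
python3 -m pendant '[{"linear":[-0.1,2,0],"twist":0},{"linear":[-0.2,4,0],"twist":0},{"linear":[-0.4,6,0],"twist":0},{"linear":[-0.5,8,0],"twist":0},{"linear":[-0.6,10,0],"twist":0},{"linear":[-0.7,12,0],"twist":0},{"linear":[-0.8,14,0],"twist":0},{"linear":[-0.9,15,0],"twist":0},{"linear":[-0.9,16,0],"twist":0},{"linear":[-0.9,16,0],"twist":0}]'
python3 -m pendant '[{"linear":[0,0.5,0],"twist":0},{"linear":[-0.1,1,0],"twist":0},{"linear":[-0.1,1,0],"twist":0}]'
python3 -m pendant '[{"linear":[0,0.5,0],"twist":0},{"linear":[-0.1,1,0],"twist":0},{"linear":[-0.1,1,0],"twist":0}]'
```

```text
time: 21.88
tool_pos: [528.1, -28.0, 33.0]
tcp_rot: [-3.141, -0.0, 0.058]
contact_force: [0.2, 0.1, 1.1]
grip_width: 29.7
time: 22.25
tool_pos: [528.1, -27.1, 33.0]
tcp_rot: [-3.142, -0.0, 0.058]
contact_force: [-0.0, -1.6, -0.2]
grip_width: 29.9
time: 22.62
tool_pos: [528.0, -26.0, 33.0]
tcp_rot: [-3.142, -0.0, 0.058]
contact_force: [-0.5, -1.3, 0.2]
grip_width: 30.1
```

```bash
python3 s.py
```

```text
board centre [ 44.8 194.5] size [ 89.7 181.9] angle 0.09 corners [[-0.20000000298023224, 285.3999938964844], [0.10000000149011612, 103.5], [89.69999694824219, 103.5999984741211], [89.5, 285.5]]
red 72 trimmer pctl 2/50/98 [[26.0, 287.8, 45.6], [46.2, 291.6, 78.8], [72.5, 297.6, 88.3]]
blue 43 trimmer pctl 2/50/98 [[45.5, 182.2, 92.4], [71.5, 185.3, 134.9], [88.7, 188.5, 146.3]]
tcp [43.59 -3.84] [ 0.7  -1.82 -0.13] [ 0.59 -1.86]
```

```bash
python3 -m pendant '[{"linear":[0,0.5,0],"twist":0},{"linear":[-0.1,1,0],"twist":0},{"linear":[-0.1,1,0],"twist":0}]' | sed -n '2p;4p'
python3 -m pendant '[{"linear":[0,0.4,0],"twist":0},{"linear":[0,0.8,0],"twist":0},{"linear":[0,0.8,0],"twist":0}]'| sed -n '2p;4p'
```

```text
tool_pos: [527.9, -25.0, 33.0]
contact_force: [1.1, -0.9, 0.2]
tool_pos: [527.9, -24.4, 33.1]
contact_force: [-0.7, -2.2, 0.1]
```

```bash
python3 -m pendant '[{"linear":[0,0.5,0],"twist":0},{"linear":[-0.1,1,0],"twist":0},{"linear":[-0.1,1,0],"twist":0}]' | sed -n '2p;4p'
```

```text
tool_pos: [527.8, -23.2, 33.0]
contact_force: [0.7, -1.8, 0.2]
```

```bash
python3 -m pendant '[{"linear":[0,0.5,0],"twist":0},{"linear":[-0.1,1,0],"twist":0},{"linear":[-0.1,1,0],"twist":0}]' | sed -n '2p;4p'
```

```text
tool_pos: [527.7, -22.2, 33.0]
contact_force: [0.2, -2.0, 0.6]
```

```bash
python3 -m pendant '[{"linear":[0,0.5,0],"twist":0},{"linear":[-0.1,1,0],"twist":0},{"linear":[-0.1,1,0],"twist":0}]' | sed -n '2p;4p'; python3 s.py
```

```text
tool_pos: [527.6, -21.2, 33.0]
contact_force: [0.1, -2.2, -0.0]
board centre [ 44.9 197.3] size [187.  90.] angle 89.86 corners [[-0.30000001192092896, 103.9000015258789], [89.69999694824219, 103.5999984741211], [90.0999984741211, 290.70001220703125], [0.10000000149011612, 290.8999938964844]]
red 72 trimmer pctl 2/50/98 [[24.2, 291.2, 42.7], [45.4, 294.6, 81.0], [72.6, 300.3, 89.1]]
blue 43 trimmer pctl 2/50/98 [[45.4, 182.4, 99.0], [71.5, 185.4, 133.5], [88.8, 188.5, 143.0]]
tcp [43.5   0.96] [-0.17 -1.81  0.63] [-0.27 -1.8 ]
```

The flag is sliding with the board: its centre went from 291.6 to 294.6 and the force is about 2 N. Continuing.

```bash
python3 -m pendant '[{"linear":[0,0.5,0],"twist":0},{"linear":[-0.1,1,0],"twist":0},{"linear":[-0.1,1,0],"twist":0}]' | sed -n '2p;4p'
```

```text
tool_pos: [527.5, -20.2, 33.0]
contact_force: [-0.8, -2.5, -0.2]
```

```bash
python3 -m pendant '[{"linear":[0,0.5,0],"twist":0},{"linear":[-0.1,1,0],"twist":0},{"linear":[-0.1,1,0],"twist":0}]' | sed -n '2p;4p'
```

```text
tool_pos: [527.4, -19.2, 33.0]
contact_force: [0.7, -2.2, 0.5]
```

```bash
python3 -m pendant '[{"linear":[0,0.5,0],"twist":0},{"linear":[0,0.5,0],"twist":0},{"linear":[0,0.5,0],"twist":0}]' | sed -n '2p;4p'
```

```text
tool_pos: [527.4, -18.8, 33.1]
contact_force: [-0.3, -2.8, -0.9]
```

```bash
python3 -m pendant '[{"linear":[0,0.5,0],"twist":0},{"linear":[-0.1,1,0],"twist":0},{"linear":[-0.1,1,0],"twist":0}]' | sed -n '2p;4p'
```

```text
tool_pos: [527.4, -18.3, 33.0]
contact_force: [0.8, -4.8, -0.4]
```

```bash
python3 s.py | tail -1
```

```text
tcp [43.49  3.94] [ 0.7  -5.51 -0.54] [ 0.38 -5.54]
```

The force rose from 2.8 to 5 N with the motion stalling, so the flag is solid on its screw. One small nudge to get clearly firm.

```bash
python3 -m pendant '[{"linear":[0,0.4,0],"twist":0},{"linear":[0,0.4,0],"twist":0},{"linear":[0,0.4,0],"twist":0}]' | sed -n '2p;4p'; python3 s.py
```

```text
tool_pos: [527.5, -18.1, 33.1]
contact_force: [-0.0, -6.4, -0.8]
board centre [ 44.6 199.6] size [ 90.  192.1] angle 0.09 corners [[-0.6000000238418579, 295.6000061035156], [-0.30000001192092896, 103.5], [89.69999694824219, 103.5999984741211], [89.5, 295.79998779296875]]
red 71 trimmer pctl 2/50/98 [[23.1, 293.5, 45.4], [44.7, 297.1, 79.5], [72.5, 302.1, 89.5]]
blue 44 trimmer pctl 2/50/98 [[45.8, 182.0, 103.0], [71.5, 185.3, 134.0], [88.3, 188.7, 143.0]]
tcp [43.54  4.11] [-0.13 -7.23 -0.27] [-0.55 -7.21]
```

Firm at about 6–7 N on the tool, about 1 N of it bed drag. I'll back off straight, lift and inspect.

```bash
python3 -m pendant '[{"linear":[0,-0.5,0],"twist":0},{"linear":[0.1,-1.5,0],"twist":0},{"linear":[0.3,-5,0],"twist":0},{"linear":[0.8,-15,0],"twist":0},{"linear":[1.5,-25,20],"twist":0},{"linear":[1.5,-25,80],"twist":0},{"linear":[1.5,-80,140],"twist":0},{"linear":[1.5,-140,160],"twist":0},{"linear":[1.5,-140,160],"twist":0}]'; python3 s.py
python3 - <<'E'
from t import *
a=cap('scene'); b=cap('top')
x=cv2.resize(a['frame'][200:330,280:410],(560,560),interpolation=2); cv2.imwrite('pics/s7.png',x)
cv2.imwrite('pics/t7.png',cv2.resize(b['frame'][185:315,195:355],None,fx=5,fy=4.6,interpolation=2))
E
```

```text
time: 27.7
tool_pos: [529.3, -160.8, 195.1]
tcp_rot: [3.139, -0.004, 0.055]
contact_force: [0.0, 0.3, -1.0]
grip_width: 30.0
board centre [ 44.7 153.3] size [279.   89.9] angle 89.93 corners [[-0.4000000059604645, 13.899999618530273], [89.5, 13.800000190734863], [89.80000305175781, 292.79998779296875], [-0.10000000149011612, 292.8999938964844]]
red 72 trimmer pctl 2/50/98 [[23.3, 293.7, 40.3], [44.1, 297.0, 78.8], [72.5, 302.3, 89.5]]
blue 42 trimmer pctl 2/50/98 [[45.9, 182.1, 93.5], [71.4, 185.3, 136.7], [88.3, 188.3, 144.7]]
tcp [  37.01 -138.87] [ 0.78 -1.27  0.54] [ 0.7  -1.31]
```

View pics/t7.png

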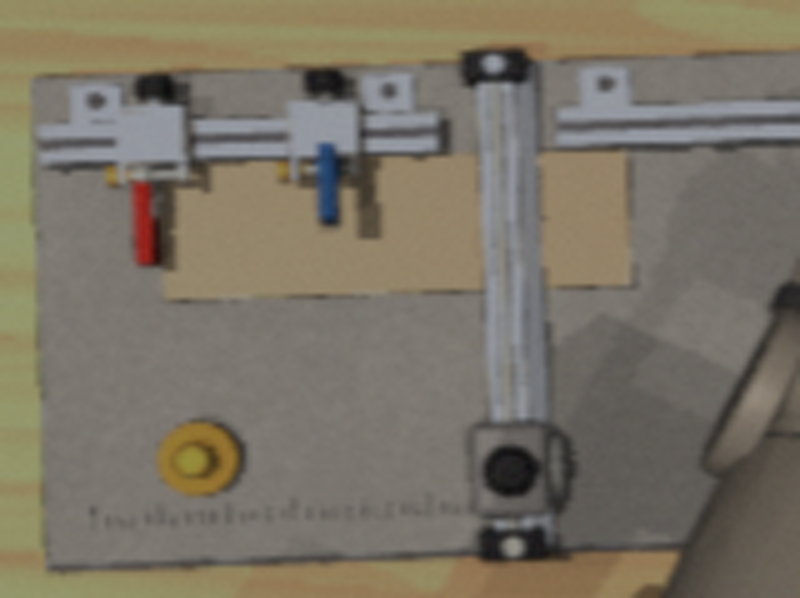

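The top view shows the board's edge along the fence and its end at the red paddle (165,250). The tail (y 13.9) and flag (297.0) match the pressed state, so there's no visible spring-back. I'll take one closer look at the gap with the wrist camera.

```bash
python3 -m pendant '[{"linear":[-10,60,5],"twist":0},{"linear":[-20,120,5],"twist":0},{"linear":[-20,180,5],"twist":0},{"linear":[-20,240,5],"twist":0},{"linear":[-20,290,5],"twist":0},{"linear":[-20,320,5],"twist":0},{"linear":[-20,320,5],"twist":0},{"linear":[-20,320,5],"twist":0}]' | sed -n '2p;4p'
python3 - <<'E'
from t import *
c=cap('wrist'); print(tr(-c['R'].T@c['t']))
def pt(x,y,z): return [*wo([x,y]),z]
print(proj(c,[pt(38,292.5,32),pt(38,292.5,38),pt(0,293,38),pt(23,292,81)]).round())
u,v=proj(c,[pt(30,293,38)])[0].astype(int); print(u,v)
y0,x0=max(v-75,0),max(u-100,0)
cv2.imwrite('pics/w8.png',cv2.resize(c['frame'][y0:y0+150,x0:x0+200],None,fx=4,fy=4,interpolation=2)); print(x0,y0)
E
```

```text
tool_pos: [507.9, 162.8, 197.2]
contact_force: [0.2, 0.4, -0.9]
[ 33.27227469 255.01179095]
[[320.  82.]
 [320.  81.]
 [268.  80.]
 [297.  73.]]
309 80
209 5
```

View pics/w8.png

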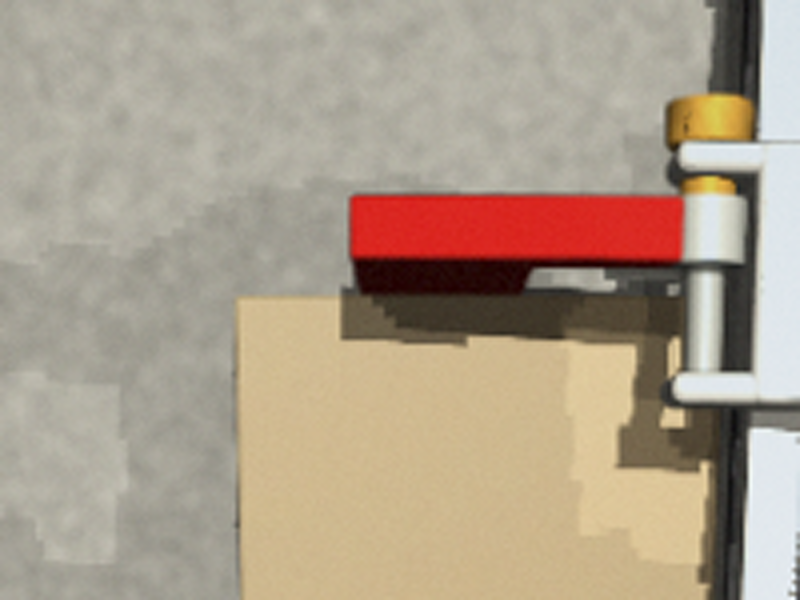

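The wrist view shows the board's end (row 297) meeting the foot of the red paddle (row 293), a gap of about 0.6 mm at most. The flag's hub sits against the brass screw at (710,187), and the right long edge runs along the fence. Handing in.

```bash
python3 -c "
from plant import bot
print(bot.get_obs()['time'],bot.close_job())"
```

```text
the job is handed in; nothing more can be done
28.9 None
```

I flipped the red flag fully down and squared the board on the fence. I then slid it under the rail until the flag was solid on its setting screw, and handed the job in at 28.9 s.

**Flag and pressing:** The flag slid about 5.5 mm on its pin. At the end the tool pushed with 6.4–7.2 N, of which about 1 N was drag, so the board pressed on the flag with roughly 5–6 N.

**Last checks:**
- **Red flag:** The arm was level with its top at about 80 mm, and the hub sat against the brass screw.
- **Board end:** It met the paddle with a gap of about 0.6 mm at most. The tail had not sprung back from its pressed position.
- **Long edge:** It measured within about 0.5 mm of the fence at both ends, and about 0.1° off parallel.
- **Blue flag and stops:** The blue flag was still up, and its position was unchanged to within the measurement. I saw no sign that either carriage had shifted, but I did not measure the red one separately.
- **Other objects:** I did not measure the other objects individually. The weight on the bed looked undisturbed in the last top view.

**What went wrong or disagreed:**
- **Refused move:** One call was refused because I left out the twist. The push after it ran harmlessly in the air, and I repeated it properly.
- **Board lead reading:** One top-view reading while pressing put the board's lead at y = 295.7 mm, while the tool position and the later view gave about 293 mm. I took the first reading to be disturbed by the flag's colour.

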